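# Confirm the kit on the part stations

### The job

Confirm the kit in assembly order: press the blue key in front of the steel flange, then the one in front of the round brass bushing, then the one in front of the round steel knob, each lightly and fully down, where it stays. Press no key out of turn, leave the hexagonal stand-off's key up, and leave the parts and everything else standing where they are; nothing is to be picked up.

Things in the scene. Friction and masses are not known exactly. Their poses are not given: they have to be found in the camera images.
- top_flange (a point): centre of the flat top (24 mm across) of the 29 mm blue cap of the key of the flange's station; moves with the cap. Up: 40 mm above the desk; left fully down: 30 mm, 8 mm proud of its dark collar (42 mm across at the foot). z is up; x points from the key towards the part, whose centre stands about 63 mm behind the key
- key_flange (a joint): travel of that key: 0 up, 0.010 m fully down at its stop. It resists with about 3 N, has no return spring and stays where it is left. Not counted here: its cap sits on a 2 N/mm spring, so it yields 1.5 mm before the key moves, stays so on the way down, and yields up to 4.5 mm more at the stop (12 N in all) before it is hard; it springs back when let go
- flange: the turned steel flange, a 58 mm disc with a narrower hub, 30 mm high; origin at the centre of its underside; stands loose on the black mat of its station, 16 mm above the desk
- top_bushing (a point): centre of the flat top (24 mm across) of the 29 mm blue cap of the key of the bushing's station; moves with the cap. Up: 40 mm above the desk; left fully down: 30 mm, 8 mm proud of its dark collar (42 mm across at the foot). z is up; x points from the key towards the part, whose centre stands about 63 mm behind the key
- key_bushing (a joint): travel of that key: 0 up, 0.010 m fully down at its stop. It resists with about 3 N, has no return spring and stays where it is left. Not counted here: its cap sits on a 2 N/mm spring, so it yields 1.5 mm before the key moves, stays so on the way down, and yields up to 4.5 mm more at the stop (12 N in all) before it is hard; it springs back when let go
- bushing: the round brass bushing with a bore, 34 mm across, 26 mm high; origin at the centre of its underside; stands loose on the black mat of its station, 16 mm above the desk
- top_knob (a point): centre of the flat top (24 mm across) of the 29 mm blue cap of the key of the knob's station; moves with the cap. Up: 40 mm above the desk; left fully down: 30 mm, 8 mm proud of its dark collar (42 mm across at the foot). z is up; x points from the key towards the part, whose centre stands about 63 mm behind the key
- key_knob (a joint): travel of that key: 0 up, 0.010 m fully down at its stop. It resists with about 3 N, has no return spring and stays where it is left. Not counted here: its cap sits on a 2 N/mm spring, so it yields 1.5 mm before the key moves, stays so on the way down, and yields up to 4.5 mm more at the stop (12 N in all) before it is hard; it springs back when let go
- knob: the round solid steel knob, 36 mm across, 22 mm high; origin at the centre of its underside; stands loose on the black mat of its station, 16 mm above the desk
- top_standoff (a point): centre of the flat top (24 mm across) of the 29 mm blue cap of the key of the standoff's station; moves with the cap. Up: 40 mm above the desk; left fully down: 30 mm, 8 mm proud of its dark collar (42 mm across at the foot). z is up; x points from the key towards the part, whose centre stands about 63 mm behind the key
- key_standoff (a joint): travel of that key: 0 up, 0.010 m fully down at its stop. It resists with about 3 N, has no return spring and stays where it is left. Not counted here: its cap sits on a 2 N/mm spring, so it yields 1.5 mm before the key moves, stays so on the way down, and yields up to 4.5 mm more at the stop (12 N in all) before it is hard; it springs back when let go
- standoff: the slim brass-coloured hexagonal stand-off, 19 mm across, 52 mm high, standing upright; origin at the centre of its underside; stands loose on the black mat of its station, 16 mm above the desk
- mug: white dotted mug, 93 mm high; bystander, standing loose on the desk; origin at its underside
- loupe: black inspection loupe, 35 mm across, 40 mm high; bystander, standing loose on the desk; origin at its underside
- eraser: blue and white eraser, 43x23x12 mm; bystander, standing loose on the desk; origin at its underside
- memory_stick: grey memory stick, 54x20x9 mm; bystander, standing loose on the desk; origin at its underside
- tape_roll: roll of masking tape lying flat, 100 mm across, 25 mm high; bystander, standing loose on the desk; origin at its underside
- station_flange: the station that carries the flange: a grey slab fixed to the desk, 124 mm long (x, the key 38 mm from its centre to -x, towards the robot; the part's mat 25 mm to +x), 84 mm wide, 14 mm thick; the four are alike; origin at the centre of its underside
- station_bushing: the station that carries the bushing: a grey slab fixed to the desk, 124 mm long (x, the key 38 mm from its centre to -x, towards the robot; the part's mat 25 mm to +x), 84 mm wide, 14 mm thick; the four are alike; origin at the centre of its underside
- station_knob: the station that carries the knob: a grey slab fixed to the desk, 124 mm long (x, the key 38 mm from its centre to -x, towards the robot; the part's mat 25 mm to +x), 84 mm wide, 14 mm thick; the four are alike; origin at the centre of its underside
- station_standoff: the station that carries the standoff: a grey slab fixed to the desk, 124 mm long (x, the key 38 mm from its centre to -x, towards the robot; the part's mat 25 mm to +x), 84 mm wide, 14 mm thick; the four are alike; origin at the centre of its underside

How it is judged:
By the outcome, as a careful person would: the job done as asked, in the order asked, and still so for the second after the job is handed in, with the robot touching nothing.
It also fails if it takes over 45 s, if anything falls off the work surface, if the arm or the gripper's body presses on something with over 40 N, if the wrist force passes 120 N, or if a joint passes its speed limit or range.

### The arm

A 6-joint arm with a two-finger parallel gripper is mounted at the origin on a cart in front of the work surface, level with it; the furniture and walls round the work are solid. World frame = base frame: x ahead of the robot, y to its left, z up, the work surface at z = 0. Lengths are in m, angles in rad, forces in N, time in s.
With the tool pointing down it reaches from about 0.25 to 0.775 m from the base axis. Payload 4 kg.
Tool frame: the origin (TCP) lies at the centre of the arm's flange, where the gripper is bolted on; the fingertips stand 173 mm ahead of it and the grasp point (between the pads) lies 155 mm ahead of it; z points along the fingers, x is the direction in which the jaws open and shut, and the axes are right-handed (so a half turn about z gives the same grasp; the last joint's range is limited). The gripper opens to 85 mm and grips with 20 to 120 N. Pads are 22 mm wide; open, the fingers measure 114 mm over their backs; the gripper's body (76 mm by 85 mm) begins 54 mm behind the grasp point. The pads swing forward as they close: fully open they stand 13 mm farther back than shut.
Start: joints at [1.012, 0.087, 1.371, -0, 1.684, -0.103], TCP at [0.242, 0.494, 0.405] pointing down, gripper open.
Joint ranges: [-3.1, 3.1], [-0.76, 2.03], [0.27, 2.55], [-1.08, 4.22], [0.17, 2.65], [-2.57, 2.57]. Speed limits (rad/s): [2.79, 2.79, 3.14, 3.14, 3.14, 3.14].

### API

Orientations are given as a rotation vector (axis times angle).
In Python, from station import env, imaging, job gives the robot as it stands.
- The arm moves only by the tool drive_tool, never from a script. Its argument "rows" is a list of rows, each an object with "travel": the shift along the tool's x, y, z in mm, a list of three; "angular": the turn, a rotation vector about the tool's x, y, z in rad, a list of three; "fingers": the opening, from 0 (shut) to 1 (fully open). In form: [{"travel": [x, y, z], "angular": [rx, ry, rz], "fingers": fingers}, ...]. A call has 1 to 20 rows; each row shifts and turns the commanded pose from where the row before left it, along the tool's axes as they then stand; what a row does not reach is not made up. A row lasts 1/8 s, in which the tool goes at most 62.5 mm and 10.7 degrees, less where a joint would pass 70% of its speed; a pose out of reach is approached as far as the arm can. A call with a gripper value outside its range is refused whole. The fingers move at their own pace and stop on an object; the grip force is fixed at half the most. Time passes only in rows, so rows that do not move let the fingers close. It gives the time, the measured TCP pose, the force and the opening at its end, in the units of the state.
- env.observe(): the state, without advancing time (a new reading comes with each control period).
- imaging.read_camera(name): name is "scene" or "top" or "wrist"; returns (picture, depth): 400x640x3 uint8, blue, green, red; 400x640 float32, m along the optical axis (not along the pixel's ray), 0 where there is no reading.
- imaging.camera_model(name): a dict with "K" (3x3 intrinsics, pixels), "extrinsics" (4x4, takes a point from camera to world coordinates). Camera axes: x right, y up, looking along -z (the intrinsics and any distortion apply to the point x, -y, -z); pixel columns grow to the right and rows downward; lengths in m; the calibration is good to about 2 mm. A picture is of the moment at which its call begins: read the wrist's pose just before it. camera_model takes no time and is no camera call; for the wrist camera it gives the pose at the moment of the call.
- job.job_done(): hands the job in, once; it reports no verdict.
The state is a dict: "time_s": time; "joints": joint angles; "qd": joint speeds; "tau": joint torques, N m; "tool_pos": TCP position; "tool_rot": TCP orientation; "contact_force": force on the tool from outside, world axes, zero at the start; "moment": the same for the moment, N m; "gripper_width": finger opening in m.
Only numpy, scipy, OpenCV 4.12 (cv2) and the standard library are available. Lean on these libraries where they do the work, as an engineer would, in place of code of your own. Each camera call takes 0.05 s, during which the arm holds its last target. There are 200 camera calls.

## Working session

There is one attempt and no reset: what is moved stays moved. The work goes in short steps, Python scripts to look and compute and a tool call to move; the robot and the scene stay as the last step left them, time stands still between calls to the robot, and variables do not carry over. Pictures are saved under pics/ and viewed, about 8 in all and at most 12, crops included, and the job is handed in when it is done.

Besides the shell and the picture viewer there is one more tool, called after "Request:" by a JSON object that holds its "fn" and its "kwargs". drive_tool: Moves the arm, as the interface text tells. Its arguments: {"type":"object","properties":{"rows":{"type":"array"}},"required":["rows"]}

```bash
mkdir -p pics
cat > h.py <<'E'
import numpy as np, cv2
from station import env, imaging, job
def snap(n,f):
    m=imaging.camera_model(n); p,d=imaging.read_camera(n); cv2.imwrite('pics/'+f,p); return m,p,d
def ray(m,u,v,z):
    K=np.array(m['K'],float); E=np.array(m['extrinsics'],float)
    r=E[:3,:3]@np.array([(u-K[0,2])/K[0,0],-(v-K[1,2])/K[1,1],-1]); o=E[:3,3]
    return o+r*(z-o[2])/r[2]
def blue(m,p,z,amin=60):
    h=cv2.cvtColor(p,cv2.COLOR_BGR2HSV); k=cv2.inRange(h,(95,120,50),(130,255,255))
    n,l,s,c=cv2.connectedComponentsWithStats(k)
    return [(c[i].round(1),s[i].tolist(),ray(m,*c[i],z).round(4)) for i in range(1,n) if s[i,4]>amin]
E
python3 - <<'E'
from h import *
print(env.observe())
for n in('top','scene'):
    m,p,d=snap(n,n+'1.png'); print(m.keys(),np.array(m['K']).round(1),np.array(m['extrinsics']).round(3))
    for b in blue(m,p,.04): print(b)
E
```

```text
{'time_s': 0.0, 'joints': array([ 1.01191624e+00,  8.79733560e-02,  1.37230421e+00, -1.49789831e-05,
        1.68359057e+00, -1.03089750e-01]), 'qd': array([-4.02544395e-04,  5.23678427e-05, -7.66474225e-05,  4.02105060e-04,
       -2.19349331e-03, -9.92691506e-04]), 'tau': array([-7.56249083e-04, -3.51854968e+01, -3.13274431e+01, -3.86985369e-05,
        1.05916479e-02,  4.18428641e-06]), 'tool_pos': array([0.24203309, 0.49375159, 0.4035033 ]), 'tool_rot': array([ 2.66503016,  1.66158051, -0.0032003 ]), 'contact_force': array([ 0.29683911, -0.12265505, -0.16954797]), 'moment': array([ 0.04361265, -0.02361304,  0.03175698]), 'gripper_width': 0.085604894122218}
dict_keys(['K', 'extrinsics']) [[375.9   0.  330. ]
 [  0.  375.9 202. ]
 [  0.    0.    1. ]] [[-0.009  0.995 -0.1    0.481]
 [-1.    -0.008  0.005 -0.027]
 [ 0.004  0.1    0.995  1.007]
 [ 0.     0.     0.     1.   ]]
(array([299.9,  18.9]), [287, 7, 27, 25, 524], array([1.0793, 0.0457, 0.04  ]))
(array([478.9,  47.7]), [459, 46, 41, 7, 121], array([ 0.9942, -0.4379,  0.04  ]))
(array([212.9, 106.8]), [208, 97, 12, 21, 139], 
[... 464 characters left out ...]
236.2]), [202, 231, 11, 12, 94], array([0.4931, 0.2834, 0.04  ]))
(array([329. , 236.8]), [324, 232, 11, 11, 94], array([ 0.4888, -0.0283,  0.04  ]))
(array([570.9, 274.1]), [551, 246, 48, 59, 1353], array([ 0.3889, -0.6429,  0.04  ]))
(array([379.3, 283.7]), [375, 278, 10, 12, 80], array([ 0.3694, -0.1548,  0.04  ]))
(array([114.6, 294.2]), [106, 291, 17, 7, 65], array([0.3495, 0.5128, 0.04  ]))
dict_keys(['K', 'extrinsics']) [[513.5   0.  325.4]
 [  0.  513.5 192.4]
 [  0.    0.    1. ]] [[ 0.773  0.435 -0.462 -0.066]
 [-0.635  0.51  -0.581 -0.845]
 [-0.017  0.742  0.67   1.01 ]
 [ 0.     0.     0.     1.   ]]
(array([418.2,  99.4]), [408, 94, 21, 13, 195], array([1.1588, 0.16  , 0.04  ]))
```

View pics/top1.png

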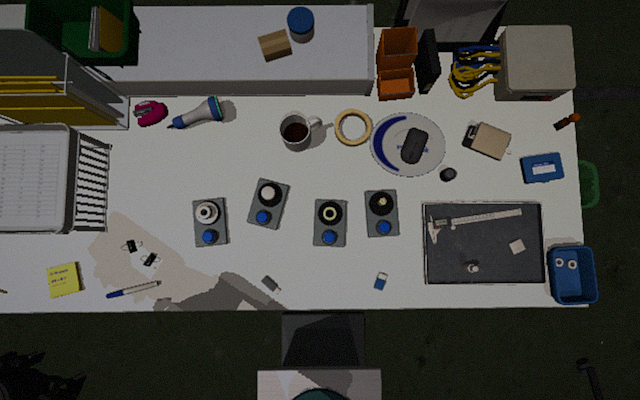

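View pics/scene1.png

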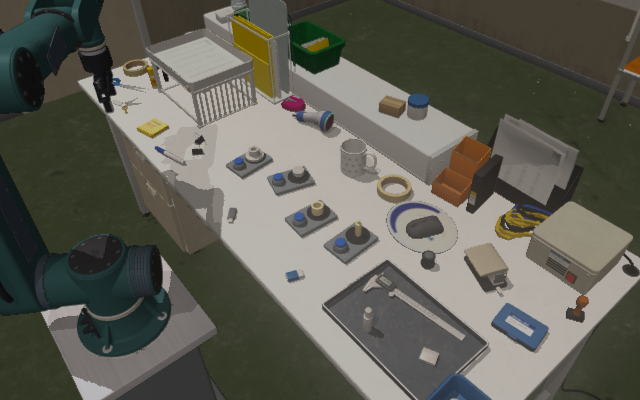

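```bash
python3 - <<'E'
import cv2,numpy as np
a=cv2.imread('pics/top1.png')[170:255,185:405]; b=cv2.imread('pics/scene1.png')[135:265,215:385]
a=cv2.resize(a,(780,301),interpolation=3);b=cv2.resize(b,(380,290),interpolation=3)
c=np.zeros((595,780,3),np.uint8);c[:301]=a;c[302:592,:380]=b
cv2.imwrite('pics/crop1.png',cv2.convertScaleAbs(c,alpha=1.3))
E
python3 - <<'E'
from h import *
from scipy.spatial.transform import Rotation as R
s=env.observe();M=R.from_rotvec(s['tool_rot']).as_matrix();print(M.round(3))
for t in [(.4931,.2834)]:
    d=M.T@(np.array([*t,.33])-s['tool_pos']);print(d*1e3, np.degrees(np.arctan2(M[1,0],M[0,0])))
E
```

```text
[[ 0.44   0.898 -0.001]
 [ 0.898 -0.44  -0.002]
 [-0.002 -0.    -1.   ]]
[-78.23336084 318.04273792  73.71908707] 63.88540912660681
```

View pics/crop1.png

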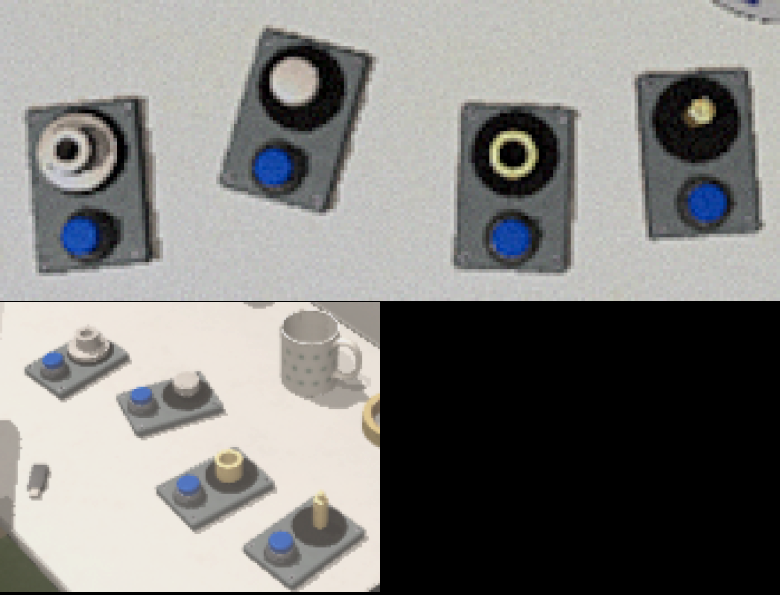

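Request:
{"fn": "drive_tool", "kwargs": {"rows": [{"travel":[-8,32,7.4],"angular":[0,0,0],"fingers":0},{"travel":[-8,32,7.4],"angular":[0,0,0],"fingers":0},{"travel":[-8,32,7.4],"angular":[0,0,0],"fingers":0},{"travel":[-8,32,7.4],"angular":[0,0,0],"fingers":0},{"travel":[-8,32,7.4],"angular":[0,0,0],"fingers":0},{"travel":[-8,32,7.4],"angular":[0,0,0],"fingers":0},{"travel":[-8,32,7.4],"angular":[0,0,0],"fingers":0},{"travel":[-8,32,7.4],"angular":[0,0,0],"fingers":0},{"travel":[-8,32,7.4],"angular":[0,0,0],"fingers":0},{"travel":[-6,30,7.4],"angular":[0,0,0],"fingers":0},{"travel":[0,0,0],"angular":[0,0,-0.152],"fingers":0},{"travel":[0,0,0],"angular":[0,0,-0.152],"fingers":0},{"travel":[0,0,0],"angular":[0,0,-0.152],"fingers":0},{"travel":[0,0,0],"angular":[0,0,0],"fingers":0},{"travel":[0,0,0],"angular":[0,0,0],"fingers":0}]}}

```text
time_s: 1.98
tool_pos: [0.4932, 0.2838, 0.3303]
tool_rot: [-2.223, -2.219, 0.001]
contact_force: [-0.4, -0.5, 0.6]
gripper_width: -0.0002
```

```bash
cat >> h.py <<'E'
from scipy.spatial.transform import Rotation as R
def state():
    s=env.observe();M=R.from_rotvec(s['tool_rot']).as_matrix()
    print(s['time_s'],s['tool_pos'].round(4),s['contact_force'].round(1),s['gripper_width'].round(4),'\n',M.round(3)); return s,M
E
python3 - <<'E'
from h import *
s,M=state()
m,p,d=snap('wrist','w1.png')
print(np.array(m['extrinsics']).round(3))
tip=s['tool_pos']+M[:,2]*.173
print('tip',tip)
for b in blue(m,p,.04,200):
    print(b)
E
```

```text
Traceback (most recent call last):
  File "h.py", line 16, in state
    print(s['time_s'],s['tool_pos'].round(4),s['contact_force'].round(1),s['gripper_width'].round(4),'\n',M.round(3)); return s,M
                                                                         ^^^^^^^^^^^^^^^^^^^^^^^^
AttributeError: 'float' object has no attribute 'round'
```

```bash
sed -i "s/s\['gripper_width'\].round(4)/s['gripper_width']/" h.py
python3 - <<'E'
from h import *
s,M=state()
m,p,d=snap('wrist','w1.png')
print(np.array(m['extrinsics']).round(3))
tip=s['tool_pos']+M[:,2]*.173
print('tip',tip)
for b in blue(m,p,.04,200):
    print(b)
E
```

```text
1.975 [0.4932 0.2838 0.3303] [-0.4 -0.5  0.6] -0.00016421416121557863 
 [[ 0.002  1.    -0.001]
 [ 1.    -0.002 -0.   ]
 [-0.    -0.001 -1.   ]]
[[ 0.003 -0.953 -0.302  0.416]
 [ 1.     0.002  0.001  0.285]
 [-0.    -0.302  0.953  0.299]
 [ 0.     0.     0.     1.   ]]
tip [0.49311241 0.28380494 0.15734615]
(array([585.4,  29.3]), [560, 18, 53, 28, 730], array([0.3542, 0.505 , 0.04  ]))
(array([  5.4, 188.9]), [0, 175, 14, 27, 287], array([ 0.4894, -0.0189,  0.04  ]))
(array([317.6, 191.2]), [304, 177, 28, 29, 622], array([0.4924, 0.2843, 0.04  ]))
(array([183.6, 235.9]), [170, 223, 28, 26, 551], array([0.5399, 0.1467, 0.04  ]))
```

View pics/w1.png

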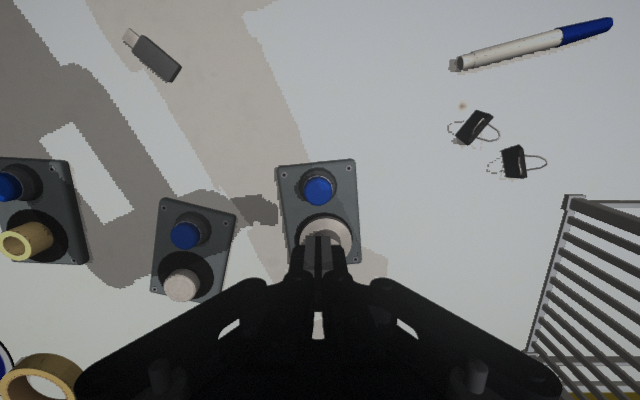

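Request:
{"fn": "drive_tool", "kwargs": {"rows": [{"travel":[0,0,28],"angular":[0,0,0],"fingers":0},{"travel":[0,0,28],"angular":[0,0,0],"fingers":0},{"travel":[0,0,28],"angular":[0,0,0],"fingers":0},{"travel":[0,0,28],"angular":[0,0,0],"fingers":0},{"travel":[0,0,0],"angular":[0,0,0],"fingers":0},{"travel":[0,0,0],"angular":[0,0,0],"fingers":0}]}}

```text
time_s: 2.78
tool_pos: [0.4937, 0.2841, 0.2199]
tool_rot: [2.221, 2.221, 0.003]
contact_force: [0.3, -0.5, -0.1]
gripper_width: 0.0
```

Run:
```python
from h import *
s,M=state()
m,p,d=snap('wrist','w2.png')
for b in blue(m,p,.04,200): print(b)
```

```text
2.775 [0.4937 0.2841 0.2199] [ 0.3 -0.5 -0.1] 5.826338787622766e-06 
 [[ 0.     1.     0.002]
 [ 1.    -0.     0.001]
 [ 0.001  0.002 -1.   ]]
(array([317.2, 230.8]), [294, 217, 47, 28, 779], array([0.4849, 0.2846, 0.04  ]))
(array([104.5, 308.4]), [83, 285, 44, 42, 1263], array([0.5393, 0.1474, 0.04  ]))
```

View pics/w2.png

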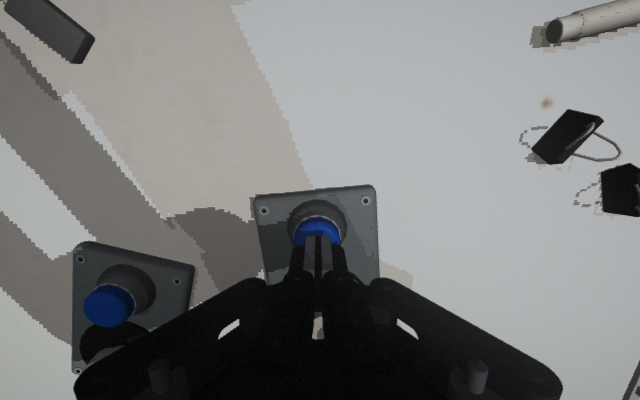

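Request:
{"fn": "drive_tool", "kwargs": {"rows": [{"travel":[0,0,3],"angular":[0,0,0],"fingers":0},{"travel":[0,0,3],"angular":[0,0,0],"fingers":0},{"travel":[0,0,3],"angular":[0,0,0],"fingers":0},{"travel":[0,0,3],"angular":[0,0,0],"fingers":0},{"travel":[0,0,0],"angular":[0,0,0],"fingers":0},{"travel":[0,0,0],"angular":[0,0,0],"fingers":0}]}}

```text
time_s: 3.58
tool_pos: [0.4936, 0.284, 0.207]
tool_rot: [2.221, 2.221, 0.002]
contact_force: [1.0, 0.5, 2.6]
gripper_width: 0.0001
```

Request:
{"fn": "drive_tool", "kwargs": {"rows": [{"travel":[0,0,2],"angular":[0,0,0],"fingers":0},{"travel":[0,0,2],"angular":[0,0,0],"fingers":0},{"travel":[0,0,1.5],"angular":[0,0,0],"fingers":0},{"travel":[0,0,0],"angular":[0,0,0],"fingers":0},{"travel":[0,0,0],"angular":[0,0,0],"fingers":0}]}}

```text
time_s: 4.2
tool_pos: [0.4935, 0.284, 0.2016]
tool_rot: [2.221, 2.222, 0.002]
contact_force: [2.0, 1.1, 3.7]
gripper_width: 0.0002
```

Request:
{"fn": "drive_tool", "kwargs": {"rows": [{"travel":[0,0,1],"angular":[0,0,0],"fingers":0},{"travel":[0,0,0],"angular":[0,0,0],"fingers":0},{"travel":[0,0,0],"angular":[0,0,0],"fingers":0}]}}

```text
time_s: 4.58
tool_pos: [0.4935, 0.2839, 0.2008]
tool_rot: [2.221, 2.221, 0.002]
contact_force: [2.4, 0.5, 5.6]
gripper_width: 0.0001
```

Request:
{"fn": "drive_tool", "kwargs": {"rows": [{"travel":[0,0,1],"angular":[0,0,0],"fingers":0},{"travel":[0,0,0],"angular":[0,0,0],"fingers":0},{"travel":[0,0,0],"angular":[0,0,0],"fingers":0}]}}

```text
time_s: 4.95
tool_pos: [0.4935, 0.284, 0.2001]
tool_rot: [2.221, 2.221, 0.002]
contact_force: [1.7, 0.6, 6.5]
gripper_width: -0.0
```

Request:
{"fn": "drive_tool", "kwargs": {"rows": [{"travel":[0,0,-20],"angular":[0,0,0],"fingers":0},{"travel":[0,0,-30],"angular":[0,0,0],"fingers":0},{"travel":[0,0,-30],"angular":[0,0,0],"fingers":0},{"travel":[0,0,-30],"angular":[0,0,0],"fingers":0},{"travel":[-31,-0.4,0],"angular":[0,0,0],"fingers":0},{"travel":[-31,-0.4,0],"angular":[0,0,0],"fingers":0},{"travel":[-31,-0.4,0],"angular":[0,0,0],"fingers":0},{"travel":[-31,-0.4,0],"angular":[0,0,0],"fingers":0},{"travel":[-31,-0.4,0],"angular":[0,0,0],"fingers":0},{"travel":[-31,-0.4,0],"angular":[0,0,0],"fingers":0},{"travel":[-31,-0.4,0],"angular":[0,0,0],"fingers":0},{"travel":[-31,-0.4,0],"angular":[0,0,0],"fingers":0},{"travel":[-31,-0.4,0],"angular":[0,0,0],"fingers":0},{"travel":[-31,-0.4,0],"angular":[0,0,0],"fingers":0},{"travel":[0,0,0],"angular":[0,0,0],"fingers":0},{"travel":[0,0,0],"angular":[0,0,0],"fingers":0}]}}

```text
time_s: 6.95
tool_pos: [0.4889, -0.0257, 0.3081]
tool_rot: [-2.219, -2.219, 0.002]
contact_force: [-0.5, -0.2, 0.2]
gripper_width: -0.0001
```

Run:
```python
from h import *
s,M=state()
m,p,d=snap('wrist','w3.png')
for b in blue(m,p,.04,200): print(b)
print('flange depth check')
m,p,d=snap('top','top2.png')
for b in blue(m,p,.03,60): print(b[0],b[2])
```

```text
6.95 [ 0.4889 -0.0257  0.3081] [-0.5 -0.2  0.2] -9.292777045959128e-05 
 [[-0.     1.    -0.003]
 [ 1.     0.     0.001]
 [ 0.001 -0.003 -1.   ]]
(array([162.6,  52.9]), [148, 35, 31, 39, 673], array([ 0.3699, -0.144 ,  0.04  ]))
(array([313.9, 198.2]), [299, 183, 31, 31, 743], array([ 0.4875, -0.0281,  0.04  ]))
(array([634.1, 200.6]), [627, 186, 13, 29, 293], array([0.49  , 0.2604, 0.04  ]))
(array([162. , 222.4]), [146, 208, 33, 30, 731], array([ 0.5107, -0.1682,  0.04  ]))
(array([492.4, 250.5]), [478, 236, 30, 29, 654], array([0.54 , 0.142, 0.04 ]))
flange depth check
[299.9  19. ] [1.0853 0.0463 0.03  ]
[478.7  47.7] [ 0.9993 -0.4416  0.03  ]
[213. 107.] [0.8377 0.2791 0.03  ]
[177.5 122. ] [0.7973 0.3728 0.03  ]
[383.7 139.7] [ 0.7448 -0.1762  0.03  ]
[542.2 167.4] [ 0.6667 -0.5937  0.03  ]
[261.5 216.7] [0.5424 0.1467 0.03  ]
[384.3 227. ] [ 0.5131 -0.1724  0.03  ]
[208.2 236.1] [0.4934 0.2839 0.03  ]
[571.7 273.8] [ 0.3888 -0.6515  0.03  ]
[114.4 294.2] [0.3483 0.5189 0.03  ]
```

View pics/w3.png

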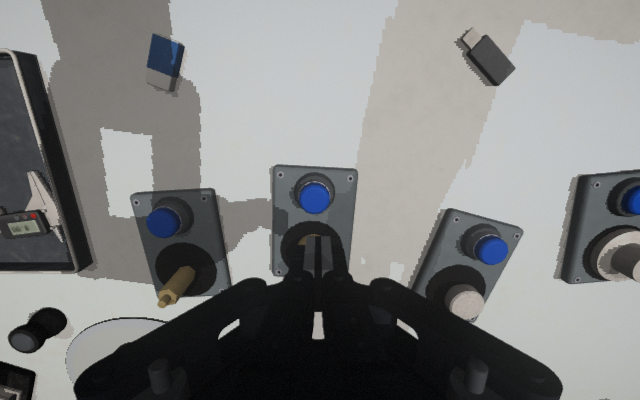

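Request:
{"fn": "drive_tool", "kwargs": {"rows": [{"travel":[-2.5,-0.5,28],"angular":[0,0,0],"fingers":0},{"travel":[0,0,28],"angular":[0,0,0],"fingers":0},{"travel":[0,0,20],"angular":[0,0,0],"fingers":0},{"travel":[0,0,8],"angular":[0,0,0],"fingers":0},{"travel":[0,0,4],"angular":[0,0,0],"fingers":0},{"travel":[0,0,4],"angular":[0,0,0],"fingers":0},{"travel":[0,0,4],"angular":[0,0,0],"fingers":0},{"travel":[0,0,4],"angular":[0,0,0],"fingers":0},{"travel":[0,0,0],"angular":[0,0,0],"fingers":0},{"travel":[0,0,0],"angular":[0,0,0],"fingers":0}]}}

```text
time_s: 8.3
tool_pos: [0.4892, -0.0287, 0.2097]
tool_rot: [2.221, 2.221, 0.001]
contact_force: [1.2, -0.2, 3.2]
gripper_width: -0.0
```

Request:
{"fn": "drive_tool", "kwargs": {"rows": [{"travel":[0,0,2],"angular":[0,0,0],"fingers":0},{"travel":[0,0,2],"angular":[0,0,0],"fingers":0},{"travel":[0,0,2],"angular":[0,0,0],"fingers":0},{"travel":[0,0,2],"angular":[0,0,0],"fingers":0},{"travel":[0,0,0],"angular":[0,0,0],"fingers":0},{"travel":[0,0,0],"angular":[0,0,0],"fingers":0}]}}

```text
time_s: 9.05
tool_pos: [0.4892, -0.0287, 0.2016]
tool_rot: [2.221, 2.221, 0.001]
contact_force: [2.2, 1.2, 3.6]
gripper_width: 0.0001
```

Request:
{"fn": "drive_tool", "kwargs": {"rows": [{"travel":[0,0,1],"angular":[0,0,0],"fingers":0},{"travel":[0,0,0],"angular":[0,0,0],"fingers":0},{"travel":[0,0,0],"angular":[0,0,0],"fingers":0}]}}

```text
time_s: 9.43
tool_pos: [0.4892, -0.0287, 0.2007]
tool_rot: [2.221, 2.221, 0.001]
contact_force: [2.8, 1.2, 4.9]
gripper_width: 0.0
```

Request:
{"fn": "drive_tool", "kwargs": {"rows": [{"travel":[0,0,1],"angular":[0,0,0],"fingers":0},{"travel":[0,0,0],"angular":[0,0,0],"fingers":0},{"travel":[0,0,0],"angular":[0,0,0],"fingers":0}]}}

```text
time_s: 9.8
tool_pos: [0.4892, -0.0287, 0.2]
tool_rot: [2.22, 2.221, 0.001]
contact_force: [0.6, 0.3, 6.5]
gripper_width: -0.0002
```

Request:
{"fn": "drive_tool", "kwargs": {"rows": [{"travel":[0,0,-20],"angular":[0,0,0],"fingers":0},{"travel":[0,0,-30],"angular":[0,0,0],"fingers":0},{"travel":[0,0,-30],"angular":[0,0,0],"fingers":0},{"travel":[0,0,-30],"angular":[0,0,0],"fingers":0},{"travel":[29,8.5,0],"angular":[0,0,0],"fingers":0},{"travel":[29,8.5,0],"angular":[0,0,0],"fingers":0},{"travel":[29,8.5,0],"angular":[0,0,0],"fingers":0},{"travel":[29,8.5,0],"angular":[0,0,0],"fingers":0},{"travel":[29,8.5,0],"angular":[0,0,0],"fingers":0},{"travel":[29,8.5,0],"angular":[0,0,0],"fingers":0},{"travel":[0,0,0],"angular":[0,0,0],"fingers":0},{"travel":[0,0,0],"angular":[0,0,0],"fingers":0}]}}

```text
time_s: 11.3
tool_pos: [0.5393, 0.1449, 0.3079]
tool_rot: [-2.22, -2.221, 0.005]
contact_force: [-0.4, -0.0, -0.6]
gripper_width: -0.0
```

Run:
```python
from h import *
s,M=state()
m,p,d=snap('wrist','w4.png')
for z in (.04,.03):
  for b in blue(m,p,z,200): print(b)
```

```text
11.3 [0.5393 0.1449 0.3079] [-0.4 -0.  -0.6] -4.4083565461431996e-05 
 [[-0.     1.    -0.003]
 [ 1.     0.    -0.001]
 [-0.001 -0.003 -1.   ]]
(array([123.4, 141. ]), [107, 126, 33, 32, 837], array([ 0.487 , -0.0185,  0.04  ]))
(array([473. , 146.7]), [457, 131, 33, 33, 819], array([0.4919, 0.2767, 0.04  ]))
(array([317.5, 201.7]), [302, 187, 31, 30, 727], array([0.5409, 0.145 , 0.04  ]))
(array([ 57.1, 347.9]), [7, 294, 76, 98, 1818], array([ 0.7075, -0.1365,  0.04  ]))
(array([123.4, 141. ]), [107, 126, 33, 32, 837], array([ 0.4881, -0.0254,  0.03  ]))
(array([473. , 146.7]), [457, 131, 33, 33, 819], array([0.4931, 0.2822, 0.03  ]))
(array([317.5, 201.7]), [302, 187, 31, 30, 727], array([0.5443, 0.145 , 0.03  ]))
(array([ 57.1, 347.9]), [7, 294, 76, 98, 1818], array([ 0.7178, -0.1484,  0.03  ]))
```

View pics/w4.png

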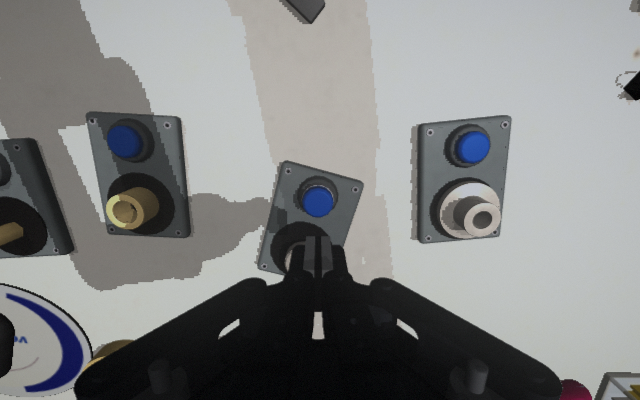

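Request:
{"fn": "drive_tool", "kwargs": {"rows": [{"travel":[0,1.5,28],"angular":[0,0,0],"fingers":0},{"travel":[0,0,28],"angular":[0,0,0],"fingers":0},{"travel":[0,0,20],"angular":[0,0,0],"fingers":0},{"travel":[0,0,8],"angular":[0,0,0],"fingers":0},{"travel":[0,0,4],"angular":[0,0,0],"fingers":0},{"travel":[0,0,4],"angular":[0,0,0],"fingers":0},{"travel":[0,0,4],"angular":[0,0,0],"fingers":0},{"travel":[0,0,4],"angular":[0,0,0],"fingers":0},{"travel":[0,0,0],"angular":[0,0,0],"fingers":0},{"travel":[0,0,0],"angular":[0,0,0],"fingers":0}]}}

```text
time_s: 12.6
tool_pos: [0.5416, 0.1454, 0.2097]
tool_rot: [2.221, 2.221, 0.002]
contact_force: [0.6, -0.7, 1.3]
gripper_width: -0.0001
```

Request:
{"fn": "drive_tool", "kwargs": {"rows": [{"travel":[0,0,2],"angular":[0,0,0],"fingers":0},{"travel":[0,0,2],"angular":[0,0,0],"fingers":0},{"travel":[0,0,2],"angular":[0,0,0],"fingers":0},{"travel":[0,0,2],"angular":[0,0,0],"fingers":0},{"travel":[0,0,0],"angular":[0,0,0],"fingers":0},{"travel":[0,0,0],"angular":[0,0,0],"fingers":0}]}}

```text
time_s: 13.35
tool_pos: [0.5416, 0.1454, 0.2016]
tool_rot: [2.221, 2.221, 0.002]
contact_force: [0.9, 0.1, 2.4]
gripper_width: 0.0004
```

Request:
{"fn": "drive_tool", "kwargs": {"rows": [{"travel":[0,0,1],"angular":[0,0,0],"fingers":0},{"travel":[0,0,0],"angular":[0,0,0],"fingers":0},{"travel":[0,0,0],"angular":[0,0,0],"fingers":0}]}}

```text
time_s: 13.72
tool_pos: [0.5416, 0.1454, 0.2008]
tool_rot: [2.221, 2.221, 0.002]
contact_force: [3.3, 0.5, 4.9]
gripper_width: -0.0001
```

Request:
{"fn": "drive_tool", "kwargs": {"rows": [{"travel":[0,0,1],"angular":[0,0,0],"fingers":0},{"travel":[0,0,0],"angular":[0,0,0],"fingers":0},{"travel":[0,0,0],"angular":[0,0,0],"fingers":0}]}}

```text
time_s: 14.1
tool_pos: [0.5416, 0.1454, 0.2001]
tool_rot: [2.221, 2.221, 0.002]
contact_force: [1.4, 0.2, 6.8]
gripper_width: -0.0001
```

Request:
{"fn": "drive_tool", "kwargs": {"rows": [{"travel":[0,0,-20],"angular":[0,0,0],"fingers":0},{"travel":[0,0,-30],"angular":[0,0,0],"fingers":0},{"travel":[0,0,-30],"angular":[0,0,0],"fingers":0},{"travel":[0,0,-30],"angular":[0,0,0],"fingers":0},{"travel":[0,-20,-20],"angular":[0,0,0],"fingers":0},{"travel":[-20,-25,-20],"angular":[0,0,0],"fingers":0},{"travel":[-20,-25,-20],"angular":[0,0,0],"fingers":0},{"travel":[-20,-20,-20],"angular":[0,0,0],"fingers":0},{"travel":[0,0,0],"angular":[0,0,0],"fingers":0},{"travel":[0,0,0],"angular":[0,0,0],"fingers":0}]}}

```text
time_s: 15.35
tool_pos: [0.4512, 0.0856, 0.3877]
tool_rot: [-2.219, -2.22, 0.003]
contact_force: [-1.0, 0.0, -0.1]
gripper_width: 0.0003
```

Run:
```python
from h import *
s,M=state()
m,p,d=snap('wrist','w5.png')
K=np.array(m['K']);E=np.array(m['extrinsics'])
for b in blue(m,p,.04,200):
    u,v=b[0].round().astype(int); D=np.median(d[v-2:v+3,u-2:u+3])
    w=E@np.array([(u-K[0,2])/K[0,0]*D,-(v-K[1,2])/K[1,1]*D,-D,1]); print(b[0],w[:3].round(4))
m,q,d=snap('top','top3.png')
m,r,d=snap('scene','scene3.png')
a=cv2.resize(q[130:290,185:465],(780,446),interpolation=3)
cv2.imwrite('pics/crop3.png',a)
for b in blue(m:=imaging.camera_model('top'),q,.03,60): print(b[0],b[2])
```

```text
15.35 [0.4512 0.0856 0.3877] [-1.   0.  -0.1] 0.0003306014352107956 
 [[-0.     1.    -0.003]
 [ 1.     0.     0.   ]
 [ 0.    -0.003 -1.   ]]
[109.6 102.1] [ 0.3654 -0.1578  0.0118]
[226.6 205.1] [ 0.4877 -0.027   0.0289]
[474.3 208.8] [0.4929 0.2821 0.0298]
[112.  225.7] [ 0.5114 -0.1684  0.0395]
[362.1 243.6] [0.5416 0.1442 0.0292]
[140.  320.8] [ 0.6877 -0.1902  0.0026]
[300.  19.] [1.0853 0.0462 0.03  ]
[478.9  47.7] [ 0.9993 -0.4422  0.03  ]
[213.  107.1] [0.8374 0.2791 0.03  ]
[177.6 122. ] [0.7972 0.3725 0.03  ]
[383.7 139.6] [ 0.7451 -0.1761  0.03  ]
[542.2 167.5] [ 0.6665 -0.5936  0.03  ]
[262.1 217.1] [0.5415 0.1452 0.03  ]
[384.2 227. ] [ 0.5129 -0.1719  0.03  ]
[328.8 237. ] [ 0.4885 -0.028   0.03  ]
[572.5 273.6] [ 0.3891 -0.6534  0.03  ]
[114.5 294.1] [0.3485 0.5185 0.03  ]
```

View pics/w5.png

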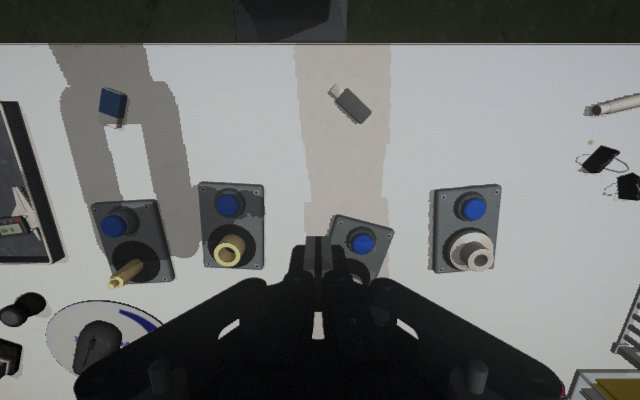

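View pics/scene3.png

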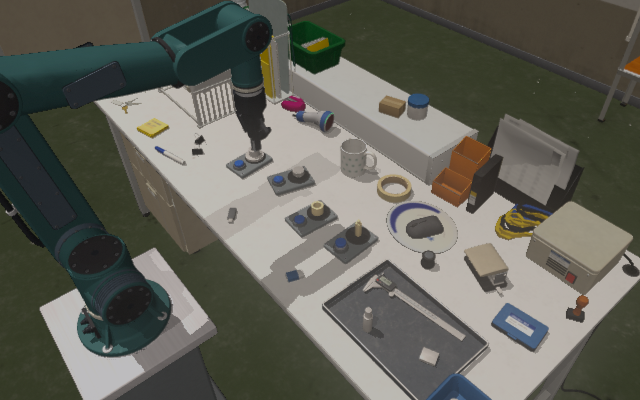

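The wrist depth puts the three pressed caps at about 29–30 mm: bushing (227,205), flange (474,209) and knob (362,244). The stand-off's cap at (112,226) is still at 39.5 mm. The parts are standing in place and the arm is clear, so I'm handing in.

```bash
python3 -c "
from station import job; print(job.job_done())"
```

```text
the job is handed in; nothing more can be done
None
```

I pressed the flange, bushing and knob keys in that order with the closed fingertips. Each went down to its stop, where the force rose at close to 2 N/mm to about 6.5 N. I then lifted the arm clear and handed the job in at about 15.5 s.

- **Pressed keys:** the last wrist depth readings put the three caps at 29.8 mm (flange), 28.9 mm (bushing) and 29.2 mm (knob), against a nominal 30 mm fully down.
- **Stand-off key:** its cap read 39.5 mm, so it is still up.
- **Parts and bystanders:** in the last pictures nothing looked moved. The knob was partly hidden by the gripper in the last wrist view, so I judged it from the scene camera only.
- **Failed checks:** none failed, and no checks disagreed beyond about 2 mm of camera calibration error. In the last top view the flange key was not detected, apparently hidden by the arm, so its final reading comes from the wrist camera alone.

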